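# Level the mini-oven stand and check it under load

## Task

The white stand for the mini oven leans because its adjustable foot is screwed too far in: lay the yellow spirit level flat along the middle of the stand's top, lengthwise towards the foot and centred among the four rubber cups, and let go of it. Then turn the black knob of the foot until the bubble rests between the two black rings. Finally press down firmly on top of the level with the fingertips (about 10 to 20 N) and finish while still pressing, the level in its place and the bubble still between the rings; leave the other things on the worktop where they are.

Things in the scene. Friction and masses are not known exactly. Their poses are not given: they have to be found in the camera images.
- stand: White steel stand fixed on the worktop. Origin on the worktop under the deck's middle; y runs lengthwise from two fixed feet to the adjustable foot, z up. Deck 200 (x) by 300 mm (y), 12 mm thick, top about 60 mm up, hinged along x at 130 mm from its middle on the fixed feet's side. At the start the adjustable foot's end is 4 to 9 mm low. The foot holds its setting under load.
- deck_mid (a point): Middle of the deck's top face; axes as the stand's, tilting with the deck. Four black rubber cups (38 mm across, 8 mm high) stand on the deck at 73 mm either side along x and 110 mm either way along y. The level's place is centred here, its length along y, either way round.
- foot_grip (a point): On the axis of the adjustable foot's round black knob (44 mm across, 32 mm high), 20 mm above its underside, 102 mm above the worktop, 200 mm from the deck's middle along the stand's +y; it does not rise as it turns. Clockwise from above raises that end of the deck: 0.0085 rad of tilt per rad of knob. Friction 0.2 N m. A tongue of the deck lies under it, top at most 60 mm up.
- level: Loose yellow spirit level with black ends, 200 mm long (x), 30 mm wide (y), 40 mm high (z), about 0.3 kg. Origin at the centre of its underside. A black rubber patch for pressing is on its top, from 35 mm before to 15 mm past the middle along x. At the start it lies upright on the worktop, to the right of the stand.
- vial_mid (a point): Middle of the level's green vial, on the level's top 55 mm from the level's middle along its +x, axes as the level's. The vial is 66 mm long along x and stands 3 mm proud; two black rings, their inner edges 13 mm either side of this point.
- bubble (a point): Middle of the pale bubble in the vial, 16 mm long. It moves along the vial towards the higher end, 0.8 mm per milliradian of tilt (6.8 mm per radian of the foot's knob), up to 23 mm from the middle, and settles in about half a second. The rings frame it when it is within 5 mm of vial_mid.
- mug: White mug, 76 mm across, 90 mm high, standing loose on the worktop; origin at the centre of its underside. Leave it alone.
- jar: Amber jar with steel lid, 64 mm across, 100 mm high, loose; origin at the centre of its underside. Leave it alone.
- can: Red-labelled can, 68 mm across, 110 mm high, loose; origin at the centre of its underside. Leave it alone.
- screwdriver: Screwdriver lying loose on the worktop, about 200 mm long along its x, origin under its middle. Leave it alone.
- bowl: Blue bowl, 120 mm across, 50 mm high, loose; origin at the centre of its underside. Leave it alone.
- teabox: Orange box 70 x 110 x 80 mm, loose; origin at the centre of its underside. Leave it alone.

How it is judged:
By the outcome, as a careful person would: the job done as asked, in the order asked, and still so for the second after the job is handed in, while the arm keeps its last pose, push and grip.
It also fails if it takes over 64 s, if anything falls off the work surface, if the arm or the gripper's body presses on something with over 40 N, if the wrist force passes 120 N, or if a joint passes its speed limit or range.

## Robot

A 6-joint arm with a two-finger parallel gripper is mounted at the origin on the work surface. World frame = base frame: x ahead of the robot, y to its left, z up, the work surface at z = 0. Lengths are in m, angles in degrees, forces in N, time in s.
With the tool pointing down it reaches from about 0.3 to 0.75 m from the base axis. Payload 8.5 kg.
Tool frame: the origin (TCP) lies at the very end of the fingers, on their centre line; the grasp point (between the pads) lies 19 mm behind it; z points along the fingers, y is the line along which they close (so a half turn about z gives the same grasp; the last joint's range is limited). The gripper opens to 85 mm and grips with 20 to 120 N. Pads are 22 mm wide; open, the fingers measure 114 mm over their backs; the gripper's body (76 mm by 85 mm) begins 54 mm behind the grasp point. The pads swing forward as they close: fully open they stand 13 mm farther back than shut.
Start: joints at [-80.919, 21.807, 74.336, -0, 83.858, -12.336], TCP at [0.201, -0.512, 0.231] pointing down, gripper open.
Joint ranges: [-178.18, 178.18], [-50.72, 133.34], [12.68, 142.11], [-81.47, 261.47], [9.98, 163.14], [-165.26, 165.26]. Speed limits (degrees/s): [136.94, 136.94, 180, 180, 180, 180].

## Interface

Orientations are given as a 3x3 rotation matrix whose columns are the frame's x, y, z axes.
In Python, from rig import env gives the robot as it stands.
- The arm moves only by the tool move_arm, never from a script. Its argument "plan" is a list of rows, each a list of 7 numbers: the turn, a rotation vector about the tool's x, y, z in degrees, then the shift along the tool's x, y, z in cm, then the gripper command: -1 is shut, 1 is fully open, values between are in proportion. In form: [[ax, ay, az, tx, ty, tz, jaw], ...]. A call has 1 to 5 rows; each row is the pose to reach, as a shift and turn from the pose commanded when the call began, along the tool's axes at that moment; what a row does not reach only later rows make up. A row lasts 1/10 s, in which the tool goes at most 50 mm and 8.59 degrees, less where a joint would pass 70% of its speed; a pose out of reach is approached as far as the arm can. A call with a gripper value outside its range is refused whole. The fingers move at their own pace and stop on an object; "squeeze" is the grip in N (left out, the last holds). Time passes only in rows, so rows that repeat a pose let the fingers close. It gives the time, the measured TCP pose, the force, the opening and the grip force at its end, in the units of the state.
- env.observe(): the state, without advancing time (a new reading comes with each control period).
- env.get_image(name): name is "side" or "top" or "wrist"; returns a dict with "color" (384x512x3 uint8, red, green, blue), "fov_y" (degrees; the focal length in pixels is half the picture's height over the tangent of half this angle, whatever the lens; pixels are square), "cx", "cy" (the principal point, pixels), "R" (3x3) and "t" (3): a world point X has camera coordinates R X + t. Camera axes: x right, y down, z forward; pixel columns grow to the right and rows downward; lengths in m; the calibration is good to about 2 mm. A picture is of the moment at which its call begins. There is no depth.
- env.close_job(): hands the job in; it is judged then, once.
Trained networks look in a picture, given as the dict that the camera call returned (one of the last four; its "shot" number tells which), for a name from the list of things; names that differ only in an ending like _2 or _b are one class to them, and where a whole thing is asked for, a point or a joint stands for the part that bears it (a point fixed in the world has none). Each returns a list of dicts, best first, with "conf" (0 to 1); they miss things now and then, are a little off and sometimes report something else, mostly with a low value. They report only what shows in the picture. A call takes as long as a camera call.
- env.outline_of(target, picture): "mask" (384x512 bool, what is visible of it) and "bbox" ([centre column, centre row, width, height] in pixels, round what is visible of it).
- env.tip_of(target, picture): "pixel" ([column, row] in pixels: a listed point, or the origin of a listed thing).
The state is a dict: "time_s": time; "q": joint angles; "qvel": joint speeds; "joint_efforts": joint torques, N m; "position": TCP position; "tool_rot": TCP orientation; "ft_force": force on the tool from outside, world axes, zero at the start; "wrist_torque": the same for the moment, N m; "grip_width": finger opening in m; "gripper_force": force on a finger pad.
Only numpy, scipy, OpenCV 4.12 (cv2) and the standard library are available. Lean on these libraries where they do the work, as an engineer would, in place of code of your own. Each camera call takes 0.05 s, during which the arm holds its last target. There are 200 camera calls.

## Working session

There is one attempt and no reset: what is moved stays moved. The work goes in short steps, Python scripts to look and compute and a tool call to move; the robot and the scene stay as the last step left them, time stands still between calls to the robot, and variables do not carry over. Pictures are saved under pics/ and viewed, at most 10 in all, crops included, and the job is handed in when it is done.

Besides the shell and the picture viewer there is one more tool, called after ">>>" by a JSON object that holds its "api" and its "payload", one argument or row to a line. move_arm: Moves the arm, as the interface text tells. Its arguments: {"type":"object","properties":{"plan":{"type":"array"},"squeeze":{"type":"number"}},"required":["plan"]}

```bash
mkdir -p pics; cat > h.py <<'E'
import numpy as np, cv2
from rig import env
def ray(p,uv):
    h=p["color"].shape[0]; f=h/2/np.tan(np.radians(p["fov_y"])/2)
    d=np.array([(uv[0]-p["cx"])/f,(uv[1]-p["cy"])/f,1.]); R=np.array(p["R"]); t=np.array(p["t"])
    return -R.T@t, R.T@d
def at_z(p,uv,z):
    c,d=ray(p,uv); return c+d*(z-c[2])/d[2]
def proj(p,X):
    h=p["color"].shape[0]; f=h/2/np.tan(np.radians(p["fov_y"])/2)
    c=np.array(p["R"])@np.array(X)+np.array(p["t"]); return np.array([p["cx"]+f*c[0]/c[2],p["cy"]+f*c[1]/c[2]])
def save(p,n): cv2.imwrite("pics/"+n,cv2.cvtColor(p["color"],cv2.COLOR_RGB2BGR))
E
cat > a.py <<'E'
from h import *
np.set_printoptions(precision=4,suppress=True)
Z=dict(stand=0,deck_mid=.06,foot_grip=.102,level=0,vial_mid=.04,bubble=.04,mug=0,jar=0,can=0,screwdriver=0,bowl=0,teabox=0)
ims=[]
for c in ["top","side","wrist"]:
    p=env.get_image(c); ims.append(p["color"])
    print(c,ray(p,(256,192)))
    for n,z in Z.items():
        for r in env.tip_of(n,p)[:2]: print(n,round(r["conf"],2),np.round(r["pixel"],1),at_z(p,r["pixel"],z))
    save(p,c+"0.png")
print(env.observe())
E
python3 a.py; python3 -c "
import cv2,numpy as np
a,b,c=[cv2.imread('pics/%s0.png'%n) for n in('top','side','wrist')]
cv2.imwrite('pics/all0.png',cv2.resize(np.vstack([np.hstack([a,b])]),(800,300)))"
```

```text
top (array([ 0.5562, -0.1095,  1.3203]), array([ 0.0563,  0.0061, -0.9984]))
stand 0.57 [175.9 229.3] [0.5257 0.1134 0.    ]
deck_mid 0.89 [175.1 231.9] [0.5203 0.1052 0.06  ]
foot_grip 0.65 [174.8 231.1] [0.5235 0.0988 0.102 ]
level 0.78 [326.3 235.8] [ 0.5157 -0.2931  0.    ]
vial_mid 0.77 [307.8 242.6] [ 0.4984 -0.2394  0.04  ]
mug 0.62 [316.5 172.7] [ 0.6861 -0.2647  0.    ]
jar 0.67 [265.8 146.1] [ 0.7564 -0.1258  0.    ]
can 0.7 [197.6 132.2] [0.7914 0.0612 0.    ]
screwdriver 0.85 [366.1 175.7] [ 0.6803 -0.3992  0.    ]
bowl 0.64 [143.1 138.4] [0.7718 0.2099 0.    ]
teabox 0.71 [399.9 243.5] [ 0.4988 -0.4911  0.    ]
teabox 0.66 [145.9 138.5] [0.7716 0.2022 0.    ]
side (array([0.3056, 0.9842, 1.0597]), array([ 0.239 , -0.719 , -0.6527]))
stand 0.72 [284.3 264.3] [0.5142 0.1083 0.    ]
deck_mid 0.72 [284.2 251.5] [0.5148 0.1117 0.06  ]
level 0.7 [312.9 181.8] [ 0.5131 -0.2932  0.    ]
vial_mid 0.66 [316.8 184. ] [ 0.4899 -0.237   0.04  ]
mug 0.93 [263.4 179.7] [ 0.6881 -0.2558  0.    ]
jar 0.66 [229.6 199.4] [ 0.7697 -0.1205  0.    ]
can 0.88 [207.3 230.8] [0.7871 0.0423 0.   
[... 208 characters left out ...]
abox 0.21 [203.9 228.9] [0.8009 0.0374 0.    ]
wrist (array([ 0.2704, -0.4839,  0.374 ]), array([-0.2524, -0.118 , -0.9608]))
{'time_s': 1.95, 'q': array([-80.9183,  21.8047,  74.3361,  -0.0005,  83.858 , -12.3339]), 'qvel': array([-0.0934,  0.0433, -0.0661, -0.0627,  0.044 , -0.0752]), 'joint_efforts': array([  0.0008, -44.8317, -23.147 ,  -0.0001,   0.0005,  -0.    ]), 'position': array([ 0.2008, -0.512 ,  0.2313]), 'tool_rot': array([[ 0.931 ,  0.3651, -0.    ],
       [ 0.3651, -0.931 , -0.    ],
       [-0.    ,  0.    , -1.    ]]), 'ft_force': array([-0.1478, -0.8041,  0.1117]), 'wrist_torque': array([-0.0453,  0.0373, -0.0507]), 'gripper_force': 0.0, 'grip_width': 0.08510138062001353}
```

View pics/top0.png

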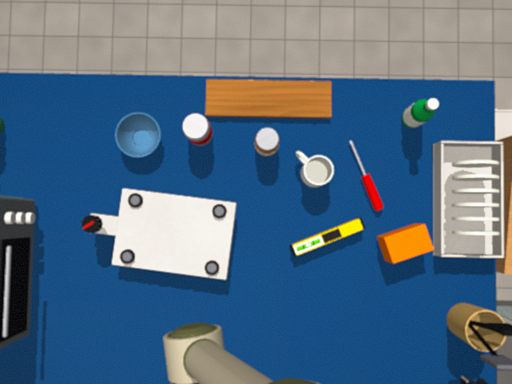

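View pics/side0.png

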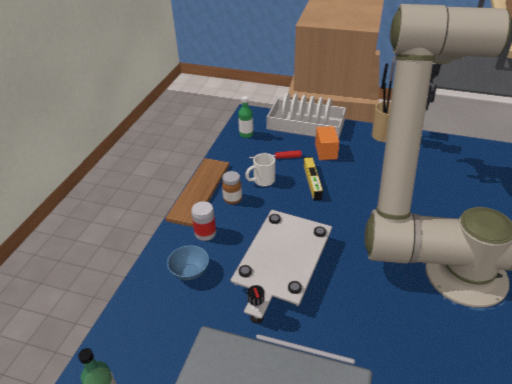

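Top view: the level lies at about (327,237) with its vial at the left end. The deck is at (175,232), the cups at the four corners and the knob at (92,223), with the oven to its left. The side view agrees. Next I'll measure these more precisely.

```bash
cat > b.py <<'E'
from h import *
np.set_printoptions(precision=4,suppress=True)
for c in ["top","side"]:
    p=env.get_image(c); hsv=cv2.cvtColor(p["color"],cv2.COLOR_RGB2HSV); g=hsv[...,2]
    r=env.outline_of("stand",p)[0]; m=r["mask"].astype(np.uint8)
    cs,_=cv2.findContours(m,0,2); hull=np.zeros_like(m)
    cv2.drawContours(hull,[cv2.convexHull(np.vstack(cs))],-1,1,-1)
    dark=((g<115)&(hsv[...,1]<110)&(hull>0)).astype(np.uint8)
    n,l,st,ce=cv2.connectedComponentsWithStats(dark)
    print(c,"stand conf",r["conf"],r["bbox"])
    for i in range(1,n):
        if st[i,4]>15: print(" dark",st[i,4],ce[i],at_z(p,ce[i],.066))
    for q in env.outline_of("level",p)[:1]:
        lm=q["mask"].astype(np.uint8); rc=cv2.minAreaRect(np.argwhere(lm)[:,::-1].astype(np.float32))
        b=cv2.boxPoints(rc); print("level",rc); 
        for v in b: print("   ",at_z(p,v,.03))
    for n in ("foot_grip","deck_mid"):
      for q in env.outline_of(n,p)[:2]: print(n,q["conf"],q["bbox"],q["mask"].sum())
    red=((hsv[...,0]<8)|(hsv[...,0]>172))&(hsv[...,1]>150)&(g>90)
    n,l,st,ce=cv2.connectedComponentsWithStats(red.astype(np.uint8))
    for i in range(1,n):
        if st[i,4]>8: print(" red",st[i,4],ce[i],at_z(p,ce[i],.115))
E
python3 b.py
```

```text
top stand conf 0.76 [158.7, 233.5, 152.0, 90.6]
 dark 86 [135.3023 200.1279] [0.6003 0.2091 0.066 ]
 dark 80 [219.025 211.175] [ 0.5758 -0.0076  0.066 ]
 dark 216 [ 92.5741 223.5   ] [0.5381 0.3174 0.066 ]
 dark 97 [127.5773 256.4639] [0.4555 0.2244 0.066 ]
 dark 91 [211.7582 267.6593] [0.4311 0.0078 0.066 ]
level ((326.764892578125, 236.69281005859375), (12.444866180419922, 76.3175277709961), 69.07550048828125)
    [ 0.492  -0.1907  0.03  ]
    [ 0.5671 -0.3777  0.03  ]
    [ 0.5367 -0.3896  0.03  ]
    [ 0.4617 -0.2029  0.03  ]
foot_grip 0.79 [92.5, 225.2, 23.4, 16.7] 305
deck_mid 0.63 [165.7, 235.3, 137.9, 93.0] 9184
deck_mid 0.53 [325.3, 236.8, 76.0, 36.7] 1013
 red 70 [203.3286 139.1714] [0.7536 0.0316 0.115 ]
 red 336 [372.0446 192.2411] [ 0.6287 -0.3889  0.115 ]
 red 48 [ 88.1875 224.2708] [0.5367 0.3115 0.115 ]
side stand conf 0.72 [282.5, 267.1, 98.4, 107.9]
 dark 101 [274.4158 218.5644] [ 0.5771 -0.0059  0.066 ]
 dark 113 [319.7522 231.4071] [0.4317 0.0097 0.066 ]
 dark 71 [316.1549 264.4366] [0.416  0.1386 0.066 ]
 dark 139 [245.1367 270.8273] [0.5989 0.2155 0.066 ]
 dark 151 [294.4702 287.1325] [0.4553 0.2315 0.066 ]
 dark 271 [255.1513 295.6531] [0.5475 0.2871 0.066 ]
 dark 117 [264.6154 311.9487] [0.5094 0.3283 0.066 ]
level ((312.9300231933594, 177.57630920410156), (43.96267318725586, 11.114956855773926), 73.49563598632812)
    [ 0.5776 -0.3816  0.03  ]
    [ 0.5436 -0.4119  0.03  ]
    [ 0.4529 -0.1885  0.03  ]
    [ 0.484 -0.163  0.03 ]
foot_grip 0.72 [255.1, 294.2, 14.1, 21.8] 308
foot_grip 0.57 [190.8, 263.6, 39.1, 37.1] 1093
deck_mid 0.69 [281.9, 265.1, 105.1, 107.3] 5870
 red 154 [287.9805 153.987 ] [ 0.605  -0.2794  0.115 ]
 red 238 [204.0504 228.3908] [0.7475 0.1381 0.115 ]
 red 32 [255.9062 292.2188] [0.5369 0.311  0.115 ]
```

>>> {"api": "move_arm", "payload": {
  "plan": [
    [0, 0, -90.6, 37.4, -9.4, 5, 0.3],
    [0, 0, -90.6, 37.4, -9.4, 5, 0.3],
    [0, 0, -90.6, 37.4, -9.4, 5, 0.3],
    [0, 0, -90.6, 37.4, -9.4, 5, 0.3],
    [0, 0, -90.6, 37.4, -9.4, 5, 0.3]
  ],
  "squeeze": 40
}}

```text
time_s: 2.95
position: [0.404, -0.3666, 0.1991]
tool_rot: [[0.427, 0.904, 0.0], [0.904, -0.427, -0.0], [-0.0, 0.0, -1.0]]
ft_force: [0.6, -1.2, 0.3]
grip_width: 0.0555
gripper_force: 0.0
```

>>> {"api": "move_arm", "payload": {
  "plan": [
    [0, 0, -47.3, 11.8, 6.6, 2, 0.3],
    [0, 0, -47.3, 11.8, 6.6, 2, 0.3],
    [0, 0, -47.3, 11.8, 6.6, 2, 0.3],
    [0, 0, -47.3, 11.8, 6.6, 2, 0.3],
    [0, 0, -47.3, 11.8, 6.6, 2, 0.3]
  ]
}}

```text
time_s: 3.45
position: [0.514, -0.289, 0.1787]
tool_rot: [[-0.306, 0.952, -0.0], [0.952, 0.306, 0.0], [0.0, -0.0, -1.0]]
ft_force: [0.2, -0.5, 0.1]
grip_width: 0.0554
gripper_force: 0.0
```

>>> {"api": "move_arm", "payload": {
  "plan": [
    [0, 0, -4.4, 0, 0, 0, 0.3],
    [0, 0, -4.4, 0, 0, 0, 0.3]
  ]
}}

```text
time_s: 3.65
position: [0.5132, -0.29, 0.1791]
tool_rot: [[-0.371, 0.928, -0.0], [0.928, 0.371, 0.0], [0.0, -0.0, -1.0]]
ft_force: [0.7, -0.2, 0.2]
grip_width: 0.0553
gripper_force: 0.0
```

```bash
cat > c.py <<'E'
from h import *
import sys
np.set_printoptions(precision=4,suppress=True)
p=env.get_image("wrist"); save(p,sys.argv[1]+".png"); z=float(sys.argv[2])
for n in ("vial_mid","level","bubble"):
    for r in env.tip_of(n,p)[:2]: print(n,round(r["conf"],2),r["pixel"],at_z(p,r["pixel"],z if n!="level" else z-.04))
q=env.outline_of("level",p)
if q:
    lm=q[0]["mask"].astype(np.uint8); rc=cv2.minAreaRect(np.argwhere(lm)[:,::-1].astype(np.float32)); print(q[0]["conf"],rc)
    for v in cv2.boxPoints(rc): print("  ",v,at_z(p,v,z))
o=env.observe(); print(o["position"],o["tool_rot"],o["q"],"cam",ray(p,(256,192)))
E
python3 c.py w1 .04
```

```text
vial_mid 0.91 [249.6, 124.4] [ 0.4931 -0.2408  0.04  ]
level 0.93 [247.4, 178.5] [ 0.5118 -0.2934  0.    ]
level 0.66 [248.5, 124.2] [ 0.4932 -0.244   0.    ]
bubble 0.5 [250.8, 122.2] [ 0.4934 -0.2387  0.04  ]
0.59 ((249.26995849609375, 175.40399169921875), (221.06143188476562, 37.104217529296875), 89.5692138671875)
   [229.8873  65.0159] [ 0.4617 -0.204   0.04  ]
   [266.9905  64.7369] [ 0.4887 -0.1929  0.04  ]
   [268.6526 285.7921] [ 0.5667 -0.3752  0.04  ]
   [231.5494 286.0711] [ 0.5337 -0.3888  0.04  ]
[ 0.5131 -0.2901  0.1792] [[-0.3694  0.9293  0.0001]
 [ 0.9293  0.3694  0.    ]
 [-0.      0.0001 -1.    ]] [-40.9854  28.0502  72.8396   0.0025  79.1077 -62.6655] cam (array([ 0.485 , -0.2196,  0.3218]), array([ 0.1193, -0.2496, -0.9613]))
```

View pics/w1.png

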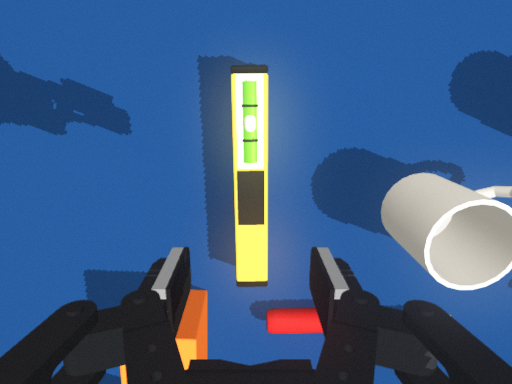

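Wrist view: the level stands centred at column 249 between the fingers, vial up at (250,124), bubble centred between the rings. So I descend and grip.

>>> {"api": "move_arm", "payload": {
  "plan": [
    [0, 0, 0, 0, 0, 5, 0.3],
    [0, 0, 0, 0, 0, 10, 0.3],
    [0, 0, 0, 0, 0, 14, 0.3],
    [0, 0, 0, 0, 0, 16.5, 0.3],
    [0, 0, 0, 0, 0, 17, 0.3]
  ]
}}

```text
time_s: 4.4
position: [0.5119, -0.2892, 0.0064]
tool_rot: [[-0.37, 0.929, -0.004], [0.929, 0.37, 0.004], [0.005, -0.002, -1.0]]
ft_force: [0.4, 0.0, 0.2]
grip_width: 0.0554
gripper_force: 0.0
```

>>> {"api": "move_arm", "payload": {
  "plan": [
    [0, 0, 0, 0, 0, 0, -0.6],
    [0, 0, 0, 0, 0, 0, -0.6],
    [0, 0, 0, 0, 0, 0, -0.6],
    [0, 0, 0, 0, 0, 0, -0.6],
    [0, 0, 0, 0, 0, 0, -0.6]
  ],
  "squeeze": 40
}}

```text
time_s: 4.9
position: [0.5138, -0.2906, 0.0108]
tool_rot: [[-0.371, 0.929, 0.002], [0.929, 0.371, -0.002], [-0.003, 0.001, -1.0]]
ft_force: [0.7, 0.3, 7.4]
grip_width: 0.0292
gripper_force: 41.4
```

>>> {"api": "move_arm", "payload": {
  "plan": [
    [0, 0, 0, 0, 0, -3, -0.6],
    [0, 0, 0, 0, 0, -8, -0.6],
    [0, 0, 0, 0, 0, -13, -0.6],
    [0, 0, 0, 0, 0, -15, -0.6],
    [0, 0, 0, 0, 0, -15, -0.6]
  ]
}}

```text
time_s: 5.4
position: [0.5139, -0.2907, 0.1625]
tool_rot: [[-0.371, 0.929, 0.005], [0.929, 0.371, -0.004], [-0.006, 0.003, -1.0]]
ft_force: [-0.8, 0.0, -4.4]
grip_width: 0.0292
gripper_force: 40.9
```

```bash
cat > g.py <<'E'
# tool-frame delta to reach world target x y z yaw(of tool x)
from h import *
import sys
x,y,z,yaw=map(float,sys.argv[1:5]); o=env.observe(); R=o["tool_rot"]
cur=np.degrees(np.arctan2(R[1,0],R[0,0])); print("az",-(((yaw-cur)+180)%360-180),"shift cm",R.T@(np.array([x,y,z])-o["position"])*100,"pos",o["position"],"yaw",cur,"q6",o["q"][5],"grip",o["grip_width"],"F",o["ft_force"],"tilt",R[:,2])
E
python3 g.py .516 .109 .13 84
```

```text
az 27.763022424894075 shift cm [37.06317447 15.00182689  3.07910773] pos [ 0.51394078 -0.29070122  0.16249861] yaw 111.76302242489406 q6 -62.73490547441438 grip 0.029206058749756583 F [-0.82550236  0.01681257 -4.43313405] tilt [ 0.00491389 -0.0042956  -0.9999787 ]
```

>>> {"api": "move_arm", "payload": {
  "plan": [
    [0, 0, 27.8, 37.1, 15, 0, -0.6],
    [0, 0, 27.8, 37.1, 15, 0, -0.6],
    [0, 0, 27.8, 37.1, 15, 0, -0.6],
    [0, 0, 27.8, 37.1, 15, 0, -0.6],
    [0, 0, 27.8, 37.1, 15, 0, -0.6]
  ]
}}

```text
time_s: 5.9
position: [0.513, -0.0418, 0.1572]
tool_rot: [[0.107, 0.994, -0.003], [0.994, -0.107, 0.001], [0.001, -0.003, -1.0]]
ft_force: [1.1, 0.5, -3.5]
grip_width: 0.0294
gripper_force: 40.7
```

```bash
python3 g.py .516 .109 .13 84
```

```text
az -0.15482525092417632 shift cm [15.02283051 -1.31102015  2.7393887 ] pos [ 0.5130202  -0.04179792  0.15723885] yaw 83.84517474907582 q6 -11.699300804556637 grip 0.029414194534318743 F [ 1.07900133  0.45504483 -3.4504149 ] tilt [-0.00337457  0.00109592 -0.99999371]
```

>>> {"api": "move_arm", "payload": {
  "plan": [
    [0, 0, 0, 15, -1.3, 2.7, -0.6],
    [0, 0, 0, 15, -1.3, 2.7, -0.6],
    [0, 0, 0, 15, -1.3, 2.7, -0.6],
    [0, 0, 0, 15, -1.3, 2.7, -0.6],
    [0, 0, 0, 15, -1.3, 2.7, -0.6]
  ]
}}

```text
time_s: 6.4
position: [0.516, 0.1077, 0.1303]
tool_rot: [[0.103, 0.995, -0.004], [0.995, -0.103, -0.0], [-0.001, -0.004, -1.0]]
ft_force: [1.1, -0.3, -3.0]
grip_width: 0.0296
gripper_force: 40.7
```

```bash
python3 g.py .516 .109 .13 84; cat > d.py <<'E'
from h import *
import sys
p=env.get_image("wrist"); save(p,sys.argv[1])
y=np.radians(84); ex=np.array([np.sin(y),-np.cos(y),0]); ey=np.array([np.cos(y),np.sin(y),0]); m=np.array([.516,.109,0])
for sx in(-1,1):
  for X,z in((m+sx*.073*ex+.11*ey,.064),(m+.2*ey,.114)): print(proj(p,X+[0,0,z]))
E
python3 d.py w2.png
```

```text
az 0.11158181093406938 shift cm [ 0.12514878 -0.01451008  0.03176464] pos [0.51601711 0.10774029 0.13031781] yaw 84.11158181093406 q6 4.815551697682309 grip 0.02957949251061235 F [ 1.06779359 -0.29382431 -3.0418718 ] tilt [-3.66774289e-03 -1.80172788e-04 -9.99993258e-01]
[123.21123434  29.91093428]
[ 252.54145408 -284.61697804]
[380.19760445  30.34938319]
[ 252.54145408 -284.61697804]
```

View pics/w2.png

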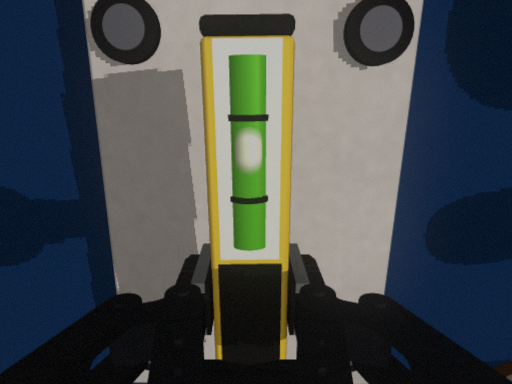

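Wrist view: the level hangs centred at column 250. The front cups are at (124,27) and (379,30), so it is symmetric about 251, and the bubble is at (249,152). I lower it with about 1° of nose-down tilt to match the deck.

>>> {"api": "move_arm", "payload": {
  "plan": [
    [0, -1, 0.4, 0.1, 0, 2, -0.6],
    [0, -1, 0.4, 0.1, 0, 4, -0.6],
    [0, -1, 0.4, 0.1, 0, 5.3, -0.6],
    [0, -1, 0.4, 0.1, 0, 5.7, -0.6],
    [0, -1, 0.4, 0.1, 0, 5.8, -0.6]
  ]
}}

```text
time_s: 6.95
position: [0.5173, 0.1065, 0.0738]
tool_rot: [[0.114, 0.993, -0.003], [0.993, -0.114, -0.017], [-0.018, -0.001, -1.0]]
ft_force: [0.1, -0.5, -3.2]
grip_width: 0.0297
gripper_force: 40.6
```

>>> {"api": "move_arm", "payload": {
  "plan": [
    [0, 0, 0, 0.1, 0, 0.1, -0.6],
    [0, 0, 0, 0.1, 0, 0.2, -0.6],
    [0, 0, 0, 0.1, 0, 0.3, -0.6],
    [0, 0, 0, 0.1, 0, 0.4, -0.6],
    [0, 0, 0, 0.1, 0, 0.4, -0.6]
  ]
}}

```text
time_s: 7.45
position: [0.5174, 0.1086, 0.0702]
tool_rot: [[0.112, 0.994, -0.002], [0.994, -0.112, -0.017], [-0.017, 0.0, -1.0]]
ft_force: [-0.3, 0.4, -3.3]
grip_width: 0.0294
gripper_force: 40.6
```

>>> {"api": "move_arm", "payload": {
  "plan": [
    [0, 0, 0, 0, 0, 0.1, -0.6],
    [0, 0, 0, 0, 0, 0.2, -0.6],
    [0, 0, 0, 0, 0, 0.2, -0.6]
  ]
}}

```text
time_s: 7.75
position: [0.5175, 0.1086, 0.0683]
tool_rot: [[0.112, 0.994, -0.002], [0.994, -0.112, -0.017], [-0.017, 0.0, -1.0]]
ft_force: [0.1, 0.3, -0.2]
grip_width: 0.0294
gripper_force: 41.0
```

>>> {"api": "move_arm", "payload": {
  "plan": [
    [0, 0, 0, 0, 0, 0, -0.6],
    [0, 0, 0, 0, 0, 0, 0.2],
    [0, 0, 0, 0, 0, 0, 0.2],
    [0, 0, 0, 0, 0, 0, 0.2],
    [0, 0, 0, 0, 0, 0, 0.2]
  ]
}}

```text
time_s: 8.25
position: [0.5175, 0.1085, 0.0682]
tool_rot: [[0.112, 0.994, -0.002], [0.994, -0.112, -0.017], [-0.017, 0.0, -1.0]]
ft_force: [-0.8, -0.3, -0.6]
grip_width: 0.0514
gripper_force: 0.0
```

>>> {"api": "move_arm", "payload": {
  "plan": [
    [0, 1, 0, 0, 0, -2, 0.2],
    [0, 1, 0, 0, 0, -7, 0.2],
    [0, 1, 0, 0, 0, -12, 0.2],
    [0, 1, 0, -5, 0, -17, 0.2],
    [0, 1, 0, -5, 0, -17, 0.2]
  ]
}}

```text
time_s: 8.75
position: [0.5128, 0.0604, 0.2428]
tool_rot: [[0.112, 0.994, 0.006], [0.994, -0.112, -0.001], [-0.001, 0.006, -1.0]]
ft_force: [0.6, -0.1, -0.2]
grip_width: 0.0512
gripper_force: 0.0
```

```bash
python3 c.py w3 .098; python3 g.py .537 .308 .2 -111; python3 - <<'E'
from h import *
p=env.get_image("wrist")
for n in ("deck_mid","foot_grip"):
  for r in env.tip_of(n,p)[:2]: print(n,r["conf"],r["pixel"],at_z(p,r["pixel"],.058))
E
```

```text
vial_mid 0.92 [247.4, 58.1] [0.5227 0.1642 0.098 ]
level 0.67 [245.8, 125.1] [0.5148 0.1089 0.058 ]
bubble 0.52 [245.4, 77.8] [0.5194 0.1497 0.098 ]
0.92 ((246.0, 118.5), (237.0, 40.0), 90.0)
   [226.   0.] [0.5112 0.2069 0.098 ]
   [266.   0.] [0.5415 0.2035 0.098 ]
   [266. 237.] [0.5224 0.008  0.098 ]
   [226. 237.] [0.4851 0.0123 0.098 ]
[0.5116 0.0623 0.2378] [[ 0.1121  0.9937 -0.0021]
 [ 0.9937 -0.1121  0.0005]
 [ 0.0002 -0.0022 -1.    ]] [-6.2372 18.1061 78.9525  0.0145 83.0653  0.1946] cam (array([0.52  , 0.1359, 0.3855]), array([-0.0076, -0.278 , -0.9609]))
az -165.4336144076177 shift cm [24.69386842 -0.22522779  3.78423055] pos [0.51164845 0.06234575 0.23777719] yaw 83.56638559238228 q6 0.1946366819342618 grip 0.051211315598701214 F [-0.49539569  0.41129329 -1.18197039] tilt [-2.12246645e-03  4.84454047e-04 -9.99997630e-01]
```

View pics/w3.png

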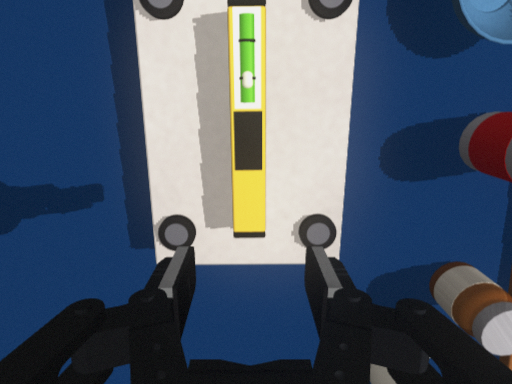

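The level is on the deck between the cups, vial at (247,58), bubble on the rear ring (248,78), about 14 mm off. I'll check the centring in numbers.

```bash
cat > e.py <<'E'
from h import *
import sys
np.set_printoptions(precision=4,suppress=True)
y=np.radians(83.7); ey=np.array([np.cos(y),np.sin(y),0]); ex=np.array([np.sin(y),-np.cos(y),0])
p=env.get_image("wrist"); hsv=cv2.cvtColor(p["color"],cv2.COLOR_RGB2HSV)
f=lambda v:(v@ex,v@ey)
print("rear cups (z.068)",[f(at_z(p,c,.0685)) for c in((177,232),(318,232))], "mid", f(np.array([.516,.109,0])))
yel=cv2.inRange(hsv,(20,150,90),(33,255,255))
ys,xs=np.nonzero(yel)
for r in (40,100,180,225):
    c=xs[ys==r]; print(r,c.min(),c.max(),f(at_z(p,((c.min()+c.max())/2,r),.099)))
col=yel[:,249]; print("black end rows", np.nonzero(col)[0].max(), f(at_z(p,(249.5,237.5),.1)))
for n in ("bubble","vial_mid"):
    for r in env.tip_of(n,p)[:1]: print(n,r["conf"],f(at_z(p,r["pixel"],.1)))
E
python3 e.py
```

```text
rear cups (z.068) [(np.float64(0.42699079047352084), np.float64(0.0621322261441289)), (np.float64(0.5695837070425109), np.float64(0.062188130709942634))] mid (np.float64(0.5009228131059488), np.float64(0.1649646486675939))
40 232 268 (np.float64(0.5011098826023517), np.float64(0.23504125058495598))
100 233 268 (np.float64(0.5014762483853337), np.float64(0.19061637186462044))
180 235 267 (np.float64(0.5018817604824406), np.float64(0.12387428882385311))
225 236 267 (np.float64(0.5023350368126873), np.float64(0.08190199753387312))
black end rows 235 (np.float64(0.5005109763782406), np.float64(0.07004370090228046))
bubble 0.54 (np.float64(0.6956268827547902), np.float64(0.020013660798458635))
vial_mid 0.77 (np.float64(0.5010980180270584), np.float64(0.21829492990855454))
```

>>> {"api": "move_arm", "payload": {
  "plan": [
    [0, 0, -46, 24.8, -0.2, 3, 0.9],
    [0, 0, -46, 24.8, -0.2, 3, 0.9],
    [0, 0, -46, 24.8, -0.2, 3, 0.9],
    [0, 0, -46, 24.8, -0.2, 3, 0.9],
    [0, 0, -46, 24.8, -0.2, 3, 0.9]
  ]
}}

```text
time_s: 9.8
position: [0.5377, 0.3108, 0.2085]
tool_rot: [[-0.6, 0.8, -0.0], [0.8, 0.6, -0.0], [0.0, -0.0, -1.0]]
ft_force: [1.2, -0.2, 1.2]
grip_width: 0.0811
gripper_force: 0.0
```

>>> {"api": "move_arm", "payload": {
  "plan": [
    [0, 0, -3, 0, 0, 0, 0.9],
    [0, 0, -3, 0, 0, 0, 0.9],
    [0, 0, -3, 0, 0, 0, 0.9]
  ]
}}

```text
time_s: 10.1
position: [0.5379, 0.3082, 0.2089]
tool_rot: [[-0.635, 0.772, -0.0], [0.772, 0.635, -0.0], [-0.0, -0.0, -1.0]]
ft_force: [0.0, 0.9, 0.3]
grip_width: 0.0814
gripper_force: 0.0
```

```bash
python3 g.py .538 .309 .083 130; python3 - <<'E'
from h import *
p=env.get_image("wrist"); save(p,"w4.png")
for r in env.tip_of("foot_grip",p)[:2]: print(r["conf"],r["pixel"],at_z(p,r["pixel"],.102))
for r in env.outline_of("foot_grip",p)[:1]: print(r["conf"],r["bbox"])
t=env.get_image("top")
for n in("bubble","vial_mid","level"):
  for r in env.tip_of(n,t)[:1]: print(n,r["conf"],r["pixel"])
E
```

```text
az -0.5758399783025254 shift cm [ 0.06059159  0.06526843 12.59265776] pos [0.53789869 0.30815025 0.20892682] yaw 129.42416002169747 q6 -20.537096017418463 grip 0.08142480184615665 F [0.00440529 0.89186099 0.27394786] tilt [-1.43519708e-04 -2.60386447e-04 -9.99999956e-01]
0.94 [253.4, 197.3] [0.54030142 0.30990459 0.102     ]
0.76 [246.8, 196.2, 53.7, 67.3]
bubble 0.39 [199.0, 131.6]
vial_mid 0.81 [148.3, 231.6]
level 0.92 [175.2, 233.8]
```

View pics/w4.png

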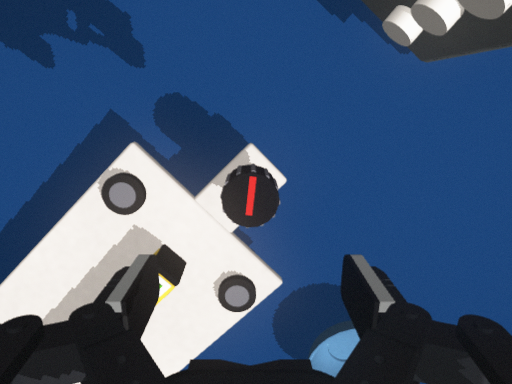

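Wrist view: the knob top is at (251,195) with its red mark, centred between the fingers. That puts it at about (0.539, 0.309), matching the expected spot. I descend and grip it.

>>> {"api": "move_arm", "payload": {
  "plan": [
    [0, 0, 0, 0, 0.1, 5, 0.9],
    [0, 0, 0, 0, 0.1, 9.5, 0.9],
    [0, 0, 0, 0, 0.1, 12, 0.9],
    [0, 0, 0, 0, 0.1, 12.8, 0.9],
    [0, 0, 0, 0, 0.1, 12.8, 0.9]
  ]
}}

```text
time_s: 10.95
position: [0.5387, 0.309, 0.0808]
tool_rot: [[-0.636, 0.772, -0.001], [0.772, 0.636, -0.0], [0.0, -0.001, -1.0]]
ft_force: [-0.2, 0.5, 0.7]
grip_width: 0.0816
gripper_force: 0.0
```

>>> {"api": "move_arm", "payload": {
  "plan": [
    [0, 0, 0, 0, 0, 0, -0.3],
    [0, 0, 0, 0, 0, 0, -0.3],
    [0, 0, 0, 0, 0, 0, -0.3],
    [0, 0, 0, 0, 0, 0, -0.3],
    [0, 0, 0, 0, 0, 0, -0.3]
  ],
  "squeeze": 50
}}

```text
time_s: 11.45
position: [0.538, 0.3083, 0.0829]
tool_rot: [[-0.637, 0.771, -0.001], [0.771, 0.637, -0.002], [-0.001, -0.002, -1.0]]
ft_force: [-6.8, -7.2, 11.4]
grip_width: 0.0429
gripper_force: 50.5
```

>>> {"api": "move_arm", "payload": {
  "plan": [
    [0, 0, 8, 0, 0, 0, -0.3],
    [0, 0, 16, 0, 0, 0, -0.3],
    [0, 0, 24, 0, 0, 0, -0.3],
    [0, 0, 32, 0, 0, 0, -0.3],
    [0, 0, 40, 0, 0, 0, -0.3]
  ]
}}

```text
time_s: 11.95
position: [0.5381, 0.3083, 0.083]
tool_rot: [[0.013, 1.0, -0.0], [1.0, -0.013, -0.002], [-0.002, -0.0, -1.0]]
ft_force: [-6.0, -6.3, 11.4]
grip_width: 0.0426
gripper_force: 50.7
```

>>> {"api": "move_arm", "payload": {
  "plan": [
    [0, 0, 8, 0, 0, 0, -0.3],
    [0, 0, 16, 0, 0, 0, -0.3],
    [0, 0, 24, 0, 0, 0, -0.3],
    [0, 0, 32, 0, 0, 0, -0.3],
    [0, 0, 40, 0, 0, 0, -0.3]
  ]
}}

```text
time_s: 12.45
position: [0.5383, 0.3083, 0.083]
tool_rot: [[0.653, 0.757, 0.0], [0.757, -0.653, -0.001], [-0.001, 0.001, -1.0]]
ft_force: [-5.4, -6.4, 10.9]
grip_width: 0.0429
gripper_force: 50.7
```

>>> {"api": "move_arm", "payload": {
  "plan": [
    [0, 0, 8, 0, 0, 0, -0.3],
    [0, 0, 16, 0, 0, 0, -0.3],
    [0, 0, 24, 0, 0, 0, -0.3],
    [0, 0, 32, 0, 0, 0, -0.3],
    [0, 0, 38, 0, 0, 0, -0.3]
  ]
}}

```text
time_s: 12.95
position: [0.5385, 0.3082, 0.083]
tool_rot: [[0.981, 0.195, 0.001], [0.195, -0.981, -0.002], [0.0, 0.002, -1.0]]
ft_force: [-5.2, -7.9, 10.6]
grip_width: 0.0426
gripper_force: 50.8
```

>>> {"api": "move_arm", "payload": {
  "plan": [
    [0, 0, 0, 0, 0, 0, -0.3],
    [0, 0, 0, 0, 0, 0, -0.3],
    [0, 0, 0, 0, 0, 0, -0.3],
    [0, 0, 0, 0, 0, 0, -0.3]
  ]
}}

```text
time_s: 13.35
position: [0.5384, 0.3082, 0.083]
tool_rot: [[0.98, 0.199, 0.0], [0.199, -0.98, -0.001], [0.0, 0.001, -1.0]]
ft_force: [-5.9, -7.7, 10.1]
grip_width: 0.0432
gripper_force: 50.8
```

```bash
cat > v.py <<'E'
from h import *
o=env.observe(); R=o["tool_rot"]; print("yaw",np.degrees(np.arctan2(R[1,0],R[0,0])),o["q"][5],o["ft_force"])
for c in("top","side"):
    p=env.get_image(c)
    for n in("bubble","vial_mid","level"):
        for r in env.tip_of(n,p)[:1]: print(c,n,r["conf"],r["pixel"],at_z(p,r["pixel"],.06 if n=="level" else .1))
    if c=="top": cv2.imwrite("pics/t2.png",cv2.resize(cv2.cvtColor(p["color"],cv2.COLOR_RGB2BGR)[205:260,80:230],None,fx=5,fy=5,interpolation=cv2.INTER_CUBIC))
E
python3 v.py
```

```text
yaw 11.504476715697216 97.42882618753882 [-5.86885226 -7.71300697 10.08793831]
top bubble 0.42 [264.9, 146.5] [ 0.74017363 -0.12230215  0.1       ]
top vial_mid 0.92 [148.2, 230.2] [0.52446314 0.16579901 0.1       ]
top level 0.63 [173.0, 235.3] [0.51149403 0.11034056 0.06      ]
side vial_mid 0.74 [279.9, 253.7] [0.51579708 0.15770088 0.1       ]
side level 0.53 [286.4, 247.2] [0.51292821 0.09374498 0.06      ]
```

View pics/t2.png

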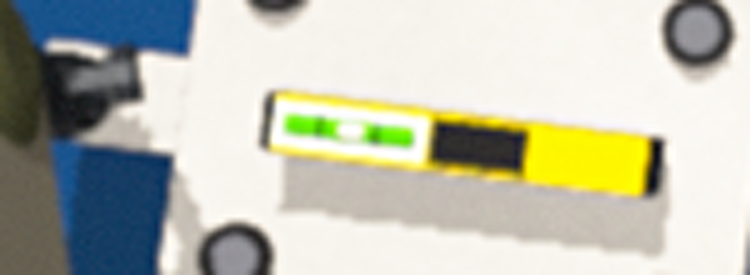

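Top crop: the bubble is at x≈352, with the rings around 318 and 378 (middle 348), so it is nearly centred. I release, rise and check with the wrist camera.

>>> {"api": "move_arm", "payload": {
  "plan": [
    [0, 0, 0, 0, 0, 0, 0.9],
    [0, 0, 0, 0, 0, 0, 0.9],
    [0, 0, 0, 0, 0, 0, 0.9],
    [0, 0, 0, 0, 0, 0, 0.9],
    [0, 0, 0, 0, 0, 0, 0.9]
  ]
}}

```text
time_s: 14.25
position: [0.5387, 0.3092, 0.081]
tool_rot: [[0.98, 0.2, 0.0], [0.2, -0.98, 0.0], [0.0, -0.0, -1.0]]
ft_force: [0.5, -0.4, -0.4]
grip_width: 0.081
gripper_force: 0.0
```

>>> {"api": "move_arm", "payload": {
  "plan": [
    [0, 0, 0, 0, 0, -3, 0.9],
    [0, 0, 0, 0, 0, -8, 0.9],
    [0, 0, 0, 0, 0, -13, 0.9],
    [0, 0, 0, 0, 0, -15, 0.9]
  ]
}}

```text
time_s: 14.65
position: [0.5397, 0.3096, 0.2364]
tool_rot: [[0.98, 0.2, 0.007], [0.2, -0.98, 0.003], [0.008, -0.001, -1.0]]
ft_force: [0.2, 0.8, -0.8]
grip_width: 0.081
gripper_force: 0.0
```

```bash
python3 g.py .512 .065 .24 83.7
```

```text
az -72.1560573114528 shift cm [-7.60234104 23.41033373 -0.44550005] pos [0.53966611 0.30959217 0.23638947] yaw 11.543942688547208 q6 97.4105955061209 grip 0.08101210001536037 F [ 0.22217001  0.81832921 -0.77950938] tilt [ 0.00748206  0.00260671 -0.99996861]
```

>>> {"api": "move_arm", "payload": {
  "plan": [
    [0, 0, -72.2, -7.6, 23.5, -0.7, -1],
    [0, 0, -72.2, -7.6, 23.5, -0.7, -1],
    [0, 0, -72.2, -7.6, 23.5, -0.7, -1],
    [0, 0, -72.2, -7.6, 23.5, -0.7, -1],
    [0, 0, -72.2, -7.6, 23.5, -0.7, -1]
  ]
}}

```text
time_s: 15.15
position: [0.5128, 0.0774, 0.2378]
tool_rot: [[0.621, 0.784, 0.0], [0.784, -0.621, -0.0], [0.0, 0.0, -1.0]]
ft_force: [1.7, -0.5, 0.2]
grip_width: 0.008
gripper_force: 0.0
```

```bash
python3 g.py .512 .065 .24 83.7
```

```text
az -32.09633794517467 shift cm [-1.02499353  0.71023731 -0.22204719] pos [0.51280077 0.07744436 0.23777919] yaw 51.603662054825335 q6 33.89024288288984 grip 0.008017577898700773 F [ 1.71093374 -0.47171338  0.16227398] tilt [ 4.16946854e-04 -5.40320401e-05 -9.99999912e-01]
```

>>> {"api": "move_arm", "payload": {
  "plan": [
    [0, 0, -32.1, -1, 0.7, 0, -1],
    [0, 0, -32.1, -1, 0.7, 0, -1],
    [0, 0, -32.1, -1, 0.7, 0, -1],
    [0, 0, -32.1, -1, 0.7, 0, -1],
    [0, 0, -32.1, -1, 0.7, 0, -1]
  ]
}}

```text
time_s: 15.65
position: [0.5125, 0.0669, 0.2376]
tool_rot: [[0.115, 0.993, 0.0], [0.993, -0.115, 0.0], [0.0, 0.0, -1.0]]
ft_force: [0.2, -0.1, -0.7]
grip_width: -0.0
gripper_force: 0.0
```

```bash
cat > f.py <<'E'
from h import *
np.set_printoptions(precision=4,suppress=True)
p=env.get_image("wrist"); c=cv2.cvtColor(p["color"],cv2.COLOR_RGB2BGR); cv2.imwrite("pics/w5.png",cv2.resize(c[0:240,120:380],None,fx=2.5,fy=2.5))
g=cv2.inRange(cv2.cvtColor(p["color"],cv2.COLOR_RGB2HSV),(40,120,60),(75,255,255)); ys,xs=np.nonzero(g); print("green",xs.min(),xs.max(),ys.min(),ys.max())
m=int(np.median(xs)); print([tuple(p["color"][r,m]) and (r,int(p["color"][r,m,0]),int(p["color"][r,m,1])) for r in range(ys.min()-2,ys.max()+3)])
lm=cv2.inRange(cv2.cvtColor(p["color"],cv2.COLOR_RGB2HSV),(20,150,90),(33,255,255)); ys,xs=np.nonzero(lm); mid=int(np.median(xs))
dk=np.nonzero((p["color"][:,mid].max(1)<60)&(np.arange(384)<240))[0]; print("dark rows",dk.min(),dk.max(),mid)
for r in (130,150): print(r,xs[ys==r])
for r in env.tip_of("level",p)[:1]: print(r["conf"],r["pixel"],at_z(p,r["pixel"],.06))
pr=[r for r in range(70,200) if p["color"][r,mid].max()<60]; a,b=min(pr),max(pr); print("patch rows",a,b,at_z(p,(mid,a),.1),at_z(p,(mid,b),.1))
E
python3 f.py; python3 g.py .515 .1 .13 83.7
```

```text
green 242 256 21 110
[(19, 240, 240), (20, 203, 231), (21, 142, 220), (22, 125, 215), (23, 124, 213), (24, 127, 214), (25, 125, 216), (26, 125, 215), (27, 124, 213), (28, 127, 216), (29, 125, 214), (30, 125, 213), (31, 128, 216), (32, 126, 215), (33, 125, 214), (34, 127, 215), (35, 124, 213), (36, 125, 213), (37, 125, 214), (38, 123, 214), (39, 126, 215), (40, 128, 214), (41, 124, 214), (42, 124, 214), (43, 124, 212), (44, 124, 212), (45, 125, 214), (46, 100, 162), (47, 69, 86), (48, 62, 63), (49, 73, 103), (50, 111, 190), (51, 121, 210), (52, 126, 212), (53, 122, 211), (54, 123, 211), (55, 122, 211), (56, 121, 210), (57, 123, 212), (58, 121, 210), (59, 121, 210), (60, 197, 229), (61, 234, 237), (62, 240, 239), (63, 239, 239), (64, 240, 239), (65, 240, 240), (66, 240, 241), (67, 240, 240), (68, 239, 239), (69, 240, 240), (70, 240, 240), (71, 240, 240), (72, 240, 239), (73, 240, 239), (74, 240, 239), (75, 236, 235), (76, 230, 230), (77, 217, 216), (78, 172, 201), (79, 129, 203), (80, 119, 208), (81, 121, 209), (82, 118, 207), (83, 118, 207), (84, 118, 207), (85, 86, 138), (86, 62, 66)
[... 197 characters left out ...]
114, 203), (100, 116, 206), (101, 115, 205), (102, 116, 205), (103, 113, 204), (104, 115, 205), (105, 108, 199), (106, 111, 202), (107, 113, 203), (108, 114, 203), (109, 114, 203), (110, 112, 204), (111, 154, 195), (112, 183, 184)]
dark rows 10 178 251
130 [233 234 235 265 266 267]
150 [233 234 235 236 265 266 267]
0.68 [248.9, 134.1] [0.5156 0.1076 0.06  ]
patch rows 121 178 [0.5192 0.1222 0.1   ] [0.5137 0.0744 0.1   ]
az -0.49253514012667665 shift cm [ 3.30753955 -0.14104122 10.76054929] pos [0.51248246 0.06698808 0.23760478] yaw 83.20746485987333 q6 1.0981361137221157 grip 0.0002047960675824169 F [ 0.55195312  0.23622831 -0.42480477] tilt [ 5.64175915e-05  1.73117751e-05 -9.99999998e-01]
```

View pics/w5.png

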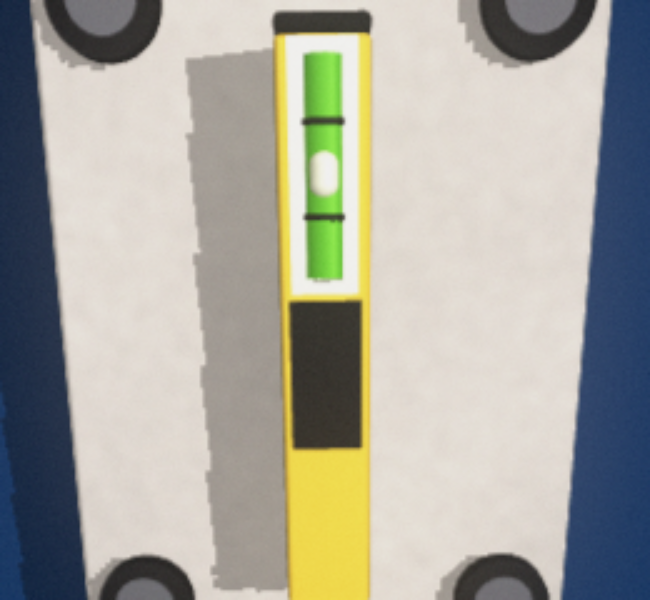

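Wrist crop: the bubble's middle is at row 173, rings at 121 and 217, so it is about 1.3 mm off centre and inside the rings. The level is still centred, and its patch at (326,375) maps to (0.516, 0.098). Time to press there.

>>> {"api": "move_arm", "payload": {
  "plan": [
    [0, 0, -0.5, 3.1, 0, 5, -1],
    [0, 0, -0.5, 3.1, 0, 9, -1],
    [0, 0, -0.5, 3.1, 0, 11.5, -1],
    [0, 0, -0.5, 3.1, 0, 12.2, -1],
    [0, 0, -0.5, 3.1, 0, 12.2, -1]
  ]
}}

```text
time_s: 16.25
position: [0.5162, 0.0977, 0.1155]
tool_rot: [[0.108, 0.994, -0.001], [0.994, -0.108, 0.0], [-0.0, -0.001, -1.0]]
ft_force: [-0.2, 0.1, 0.6]
grip_width: 0.0002
gripper_force: 0.0
```

>>> {"api": "move_arm", "payload": {
  "plan": [
    [0, 0, 0, 0, 0, 0.3, -1],
    [0, 0, 0, 0, 0, 0.6, -1],
    [0, 0, 0, 0, 0, 0.9, -1],
    [0, 0, 0, 0, 0, 1.1, -1],
    [0, 0, 0, 0, 0, 1.1, -1]
  ]
}}

```text
time_s: 16.75
position: [0.516, 0.0977, 0.1046]
tool_rot: [[0.107, 0.994, -0.0], [0.994, -0.107, 0.0], [0.0, -0.0, -1.0]]
ft_force: [-0.4, 0.2, 0.8]
grip_width: -0.0
gripper_force: 0.0
```

>>> {"api": "move_arm", "payload": {
  "plan": [
    [0, 0, 0, 0, 0, 0.1, -1],
    [0, 0, 0, 0, 0, 0.2, -1],
    [0, 0, 0, 0, 0, 0.3, -1],
    [0, 0, 0, 0, 0, 0.3, -1]
  ]
}}

```text
time_s: 17.15
position: [0.516, 0.0977, 0.1015]
tool_rot: [[0.107, 0.994, -0.0], [0.994, -0.107, 0.0], [-0.0, -0.0, -1.0]]
ft_force: [0.5, -0.3, 0.2]
grip_width: -0.0002
gripper_force: 0.0
```

>>> {"api": "move_arm", "payload": {
  "plan": [
    [0, 0, 0, 0, 0, 0.1, -1],
    [0, 0, 0, 0, 0, 0.2, -1],
    [0, 0, 0, 0, 0, 0.2, -1]
  ]
}}

```text
time_s: 17.45
position: [0.5162, 0.0977, 0.0999]
tool_rot: [[0.107, 0.994, 0.0], [0.994, -0.107, -0.0], [0.0, 0.0, -1.0]]
ft_force: [-0.7, 0.7, 4.5]
grip_width: 0.0002
gripper_force: 1.7
```

>>> {"api": "move_arm", "payload": {
  "plan": [
    [0, 0, 0, 0, 0, 0.1, -1],
    [0, 0, 0, 0, 0, 0.2, -1],
    [0, 0, 0, 0, 0, 0.2, -1],
    [0, 0, 0, 0, 0, 0.2, -1]
  ]
}}

```text
time_s: 17.85
position: [0.5163, 0.0977, 0.0998]
tool_rot: [[0.106, 0.994, 0.002], [0.994, -0.106, -0.0], [-0.0, 0.002, -1.0]]
ft_force: [-7.8, -0.8, 21.6]
grip_width: -0.0
gripper_force: 10.9
```

>>> {"api": "move_arm", "payload": {
  "plan": [
    [0, 0, 0, 0, 0, -0.08, -1],
    [0, 0, 0, 0, 0, -0.08, -1],
    [0, 0, 0, 0, 0, -0.08, -1],
    [0, 0, 0, 0, 0, -0.08, -1]
  ]
}}

```text
time_s: 18.25
position: [0.5162, 0.0977, 0.0998]
tool_rot: [[0.107, 0.994, 0.002], [0.994, -0.107, -0.0], [-0.0, 0.002, -1.0]]
ft_force: [-5.0, -0.6, 15.0]
grip_width: -0.0003
gripper_force: 7.3
```

```bash
python3 - <<'E'
from h import *
for i in range(4):
    p=env.get_image("wrist"); print(env.observe()["ft_force"])
c=cv2.cvtColor(p["color"],cv2.COLOR_RGB2BGR); cv2.imwrite("pics/w6.png",c)
m=cv2.inRange(cv2.cvtColor(p["color"],cv2.COLOR_RGB2HSV),(40,120,60),(75,255,255)); ys,xs=np.nonzero(m); k=int(np.median(xs))
v=[int(p["color"][r,k,0]) for r in range(384)]; print(ys.min(),ys.max(),k); print("dark",[r for r in range(ys.min(),ys.max()) if p["color"][r,k,1]<130],"white",[r for r in range(ys.min(),ys.max()) if v[r]>180])
E
```

```text
[-4.90070335 -0.14236232 14.71019788]
[-4.16035784 -0.07606317 14.69682488]
[-5.29312309 -0.34266006 15.21323571]
[-4.25985572 -0.23798686 14.24567357]
34 198 249
dark [34, 35, 36, 37, 38, 39, 40, 41, 42, 43, 44, 45, 46, 47, 48, 49, 50, 51, 52, 53, 54, 55, 56, 57, 58, 59, 60, 61, 62, 63, 64, 65, 66, 67, 68, 69, 70, 71, 72, 73, 74, 75, 76, 77, 78, 79, 80, 81, 82, 83, 84, 85, 86, 87, 88, 89, 90, 91, 92, 93, 94, 95, 96, 97, 98, 99, 100, 101, 102, 103, 104, 105, 106, 107, 140, 141, 142, 143, 144, 145, 146, 147, 148, 149, 150, 151, 152, 153, 154, 155, 156, 157, 158, 159, 160, 161, 162, 163, 164, 165, 166, 167, 168, 169, 170, 171, 172, 173, 174, 175, 176, 177, 178, 179, 180, 181, 182, 183, 184, 185, 186, 187, 188, 189, 190, 191, 192, 193, 194, 195, 196, 197] white []
```

View pics/w6.png

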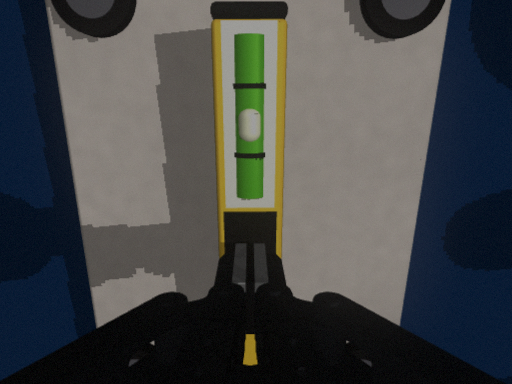

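The bubble spans rows 109–140 between the rings at 86 and 155. The fingertips are on the patch pressing with a steady 15 N, and the level is in place. Handing in.

```bash
python3 -c "
from rig import env
print(env.close_job())"
```

```text
the job is handed in; nothing more can be done
None
```

I handed the job in at about 18 s: the level lies within about 2–3 mm of its place among the cups, the bubble is between the rings (about 1.3 mm off centre before pressing), and the fingertips are pressing on the patch with about 15 N; no verdict was returned.

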